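# Set the tube rack at the lamp's working distance with its pull-out tape

## Task

Set the blue tube rack at the exposure lamp's working distance: draw the lamp's self-locking tape out by its white tab until the red line across the blade has just come fully clear of the mouth of the yellow case, and let go. Stand the blue rack just up against the end of the tape (touching or a hair short, without shoving the tape back), upright, centred on the tape and with its long side square across it, and release it. Then hold the red rewind button down until the blade has run fully home, leaving the rack standing where it was set and all the other things on the bench undisturbed.

Things in the scene. Friction and masses are not known exactly. Their poses are not given: they have to be found in the camera images.
- lamp: fixed exposure lamp: cream/teal base, black head with violet window, yellow tape case (75 mm long, 46 wide, 62 high) at its front. Origin on the bench under the tape's mouth (middle of the case's front face). -x is the way the tape pulls out and the lamp shines. Case x 0 to 0.075 m; base (160 wide, 50 high) 0.075 to 0.355; head 0.10 to 0.28, up to 160 mm high.
- tape (a joint): how far the blade is drawn out, m, along the lamp's -x: 0 home, 0.25 at most; may start up to 0.04 out. At 0.200 the whole red line is just clear of the case's mouth (the mark). Self-locking: it stays where it is left; drawing it out takes 8 to 11 N, and a push of 3 to 4 N on its end slides it back in. With the rewind button down the brake is off and a 2.5 N spring runs it home in about 1 s.
- tape_tab (a point): centre of the grip part of the white pull tab at the tape's end, 44 mm above the bench. Tab: 12 mm wide across the tape, 22 long along it, top at 56 mm. The 25 mm wide blade below has its top at 22 mm: keep fingertips above 25 mm. Pinch from above, across the tape. The tape's end is 11 mm further out.
- tape_tip (a point): the tape's end (front face of tang and tab, flat, 7 to 56 mm above the bench), point 21 mm above the bench. 36 mm ahead of the mouth when the tape is home, 236 mm ahead when the tape is at its mark.
- tape_mark (a point): inner edge (towards the lamp) of the 6 mm broad red line across the yellow blade: it coincides with tape_mouth when the tape is at its mark. The blade is graduated in black every 10 mm; the red line is inside the case until the tape is drawn out.
- tape_mouth (a point): middle of the case's front face where the blade comes out, 21 mm above the bench; axes as those of the lamp.
- rewind (a joint): travel of the rewind button, m: 0 = up, 0.006 = fully down. Takes 4 N to start, 5.2 N fully down; 1.5 mm or more frees the blade, letting it up stops the blade where it is.
- rewind_top (a point): centre of the top of the red round rewind button (24 mm across) on top of the yellow case, 72 mm above the bench when up; press straight down.
- rack: blue single-row tube rack, loose, 0.11 to 0.22 kg: 34 mm deep (its x), 116 long (its y), 46 high, six white-capped tubes (caps to 59 mm), and in the middle an upright carrying fin 14 mm thick (x), 28 long (y), top 105 mm above the foot. Front and back alike. Origin at the centre of its underside. Pinch the fin across its thickness.
- rack_orange: orange rack of the same shape with green caps, not wanted: leave it. Origin at the centre of its underside. It and the blue rack may stand in either's place.
- beaker: glass beaker, 60 mm across, 72 high, origin under its centre; leave it
- dishes: stack of three culture dishes, 90 mm across, 45 high, origin under its centre; leave it
- bottle: reagent bottle with blue cap, 72 mm across, 150 high, origin under its centre; leave it
- tip_box: navy pipette-tip box with clear lid, 85 x 122 x 65 mm high, origin under its centre; leave it
- marker: red marker pen lying flat, 125 mm long (x), 13 thick, origin under its middle; leave it
- timer: white bench timer, 62 x 70 x 20 mm, origin under its centre; leave it
There are look-alikes about, which are no part of the job. There is more than one size of the rack; the job needs the middle-sized.

How it is judged (in metres and radians):
On the way, in this order (a step that is already met when the one before it is completed fails the run):
1. the tape is drawn out so that the red line is just clear of the case's mouth (within 5 mm) and the fingers have let go of it (value of joint tape between 0.195 and 0.205 m and contact force between the fingers and tape below 0.2 N and velocity of joint tape between -0.003 and 0.003 m/s), for 0.4 s.
2. with the tape still out, within 8 mm of the mark, the released blue rack stands at its end: gap under 7 mm, centred within 12 mm, square within 0.1 rad, upright, and at the working distance (x of rack in the frame of tape_mouth between -0.264 and -0.246 m and y of rack in the frame of tape_mouth between -0.012 and 0.012 m and angle between the x axis of rack and the x axis of lamp, either way round below 0.1 rad and angle between rack's own z axis and vertical below 0.05 rad and height (world z) of rack below 0.004 m and linear speed of rack below 0.01 m/s and contact force between the fingers and rack below 0.2 N and value of joint tape above 0.192 m and x of rack in the frame of tape_tip above -0.024 m), for 0.3 s.
3. the rewind button is held down as the blade arrives home (1.5 mm down or more, tape within 5 mm of home) (value of joint rewind above 0.0015 m and value of joint tape below 0.005 m), for 0.1 s.
At the end, for the whole second after the job is handed in: Tape home (within 5 mm). Blue rack upright, released, at rest on the bench, its centre 246 to 264 mm ahead of the tape's mouth (253 = touching the tape's end at the mark), within 12 mm of the tape's line, square within 0.1 rad. No other thing moved 20 mm or more (x of rack in the frame of tape_mouth between -0.264 and -0.246 m and y of rack in the frame of tape_mouth between -0.012 and 0.012 m and angle between the x axis of rack and the x axis of lamp, either way round below 0.1 rad and angle between rack's own z axis and vertical below 0.05 rad and height (world z) of rack below 0.004 m and linear speed of rack below 0.01 m/s and contact force between the fingers and rack below 0.2 N and value of joint tape below 0.005 m and velocity of joint tape above -0.01 m/s and distance of each of rack_orange, beaker, dishes, bottle, tip_box, marker, timer from where it was at the start of the episode below 0.02 m).
It fails at once if the blue rack tipped over (more than 0.4 rad) (angle between rack's own z axis and vertical above 0.4 rad).
It fails at once if another thing on the bench was shifted by more than 20 mm (distance of any of rack_orange, beaker, dishes, bottle, tip_box, marker, timer from where it was at the start of the episode above 0.02 m).
It also fails if it takes over 72 s, if anything falls off the work surface, if the arm or the gripper's body presses on something with over 40 N, if the wrist force passes 120 N, or if a joint passes its speed limit or range.

## Robot

A 6-joint arm with a two-finger parallel gripper is mounted at the origin on the work surface. World frame = base frame: x ahead of the robot, y to its left, z up, the work surface at z = 0. Lengths are in mm, angles in degrees, forces in N, time in s.
With the tool pointing down it reaches from about 375 to 900 mm from the base axis. Payload 3.1 kg.
Tool frame: the origin (TCP) lies midway between the tips of the shut fingers; the grasp point (between the pads) lies 19 mm behind it (robot.tcp_to_grasp is the distance from the TCP to the grasp point, in mm); z points along the fingers, y is the line along which they close (so a half turn about z gives the same grasp; the last joint's range is limited). The gripper opens to 87 mm and grips with 3 to 60 N. Pads are 19 mm wide; open, the fingers measure 117 mm over their backs; the gripper's body (75 mm by 190 mm) begins 51 mm behind the grasp point.
Start: joints at [-78.753, 30.224, 82.088, -0, 67.689, -10.227], TCP at [228.825, -581.58, 222.548] pointing down, gripper open.
Joint ranges: [-176.69, 176.69], [-43.24, 126.21], [12.49, 139.97], [-82, 262], [0, 151.66], [-163.58, 163.58]. Speed limits (degrees/s): [159.86, 159.86, 180, 180, 180, 180].

## Interface

Orientations are given as [roll, pitch, yaw] about the fixed x, y, z axes, in that order (R = Rz(yaw) Ry(pitch) Rx(roll)).
In Python, from cell import robot gives the robot as it stands. Calls block until the motion is done:
- robot.movep(position, orientation): joint-space move of the TCP to a pose.
- robot.move_l(position, attitude=None, rate=150): straight line of the TCP; attitude=None keeps the orientation; rate is the mean speed in mm/s.
- robot.set_joints(angles): joint-space move.
- robot.move_gripper(opening, effort=None): finger opening in mm; effort is the grip in N (None keeps the last); returns when the fingers have stopped.
- robot.pause(seconds).
- robot.ik(position, orientation): joint angles nearest the present ones, or None.
- robot.camera(name): name is "scene" or "top" or "wrist"; returns a dict with "image" (420x560x3 uint8, blue, green, red), "mtx" (3x3 intrinsics, pixels), "position" and "rotation" of the camera in the world. Camera axes: x right, y down, z forward; pixel columns grow to the right and rows downward; lengths in mm; the calibration is good to about 2 mm. A picture is of the moment at which its call begins. There is no depth.
A pose or a line that the arm cannot do raises robot.Unreachable and nothing moves.
- robot.job_done(): hands the job in; it is judged then, once.
Readings, each from a call of its own:
- robot.read_time(): time.
- robot.read_qpos(): joint angles.
- robot.read_dq(): joint speeds.
- robot.read_joint_efforts(): joint torques, N m.
- robot.read_ee_pos(): TCP position.
- robot.read_eef_rot(): TCP orientation.
- robot.read_wrist_force(): force on the tool from outside, world axes, zero at the start.
- robot.read_torque(): the same for the moment, N m.
- robot.read_opening(): finger opening in mm.
- robot.read_grasp_force(): force on a finger pad.
Only numpy, scipy, OpenCV 4.12 (cv2) and the standard library are available. Lean on these libraries where they do the work, as an engineer would, in place of code of your own. Each camera call takes 0.05 s, during which the arm holds its last target. There are 200 camera calls.

## Working session

There is one attempt and no reset: what is moved stays moved. The work goes in short steps, each a Python script; the robot and the scene stay as the last script left them, time stands still between calls to the robot, and variables do not carry over. Pictures are saved under pics/ and viewed, at most 10 in all, crops included, and the job is handed in when it is done.

```bash
mkdir -p pics; ls
cat > h.py <<'E'
import numpy as np, cv2
from cell import robot
def shot(n,f=None):
    c=robot.camera(n)
    if f: cv2.imwrite('pics/'+f,c['image'])
    return c
def ray(c,uv,z):
    d=np.array(c['rotation'])@np.linalg.inv(c['mtx'])@np.array([uv[0],uv[1],1.])
    p=np.array(c['position'],float); return p+d*(z-p[2])/d[2]
def proj(c,P):
    q=np.array(c['mtx'])@(np.array(c['rotation']).T@(np.array(P,float)-c['position'])); return q[:2]/q[2]
E
python3 - <<'E'
from h import *
a=shot('scene','s0.png');b=shot('top','t0.png')
for c in(a,b):print(np.round(c['position']),np.round(c['rotation'],3).tolist(),c['mtx'][0][0])
print(robot.read_eef_rot())
E
```

```text
pics
[ 986. -726.  897.] [-133.404, -0.214, 30.432] 468.85851823300897
[ 482.   19. 1426.] [-177.113, 0.789, -90.998] 529.1802727602759
[-1.79890506e+02 -1.86383737e-02  2.14744350e+01]
```

View pics/t0.png

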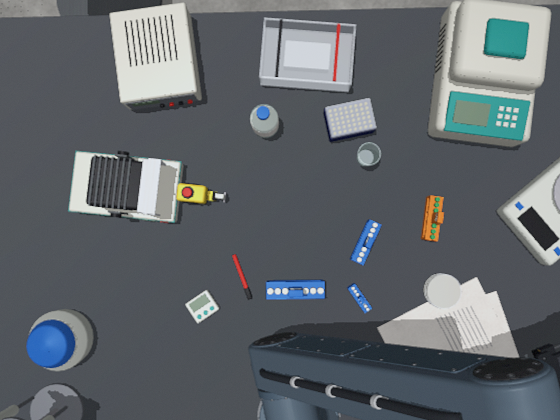

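View pics/s0.png

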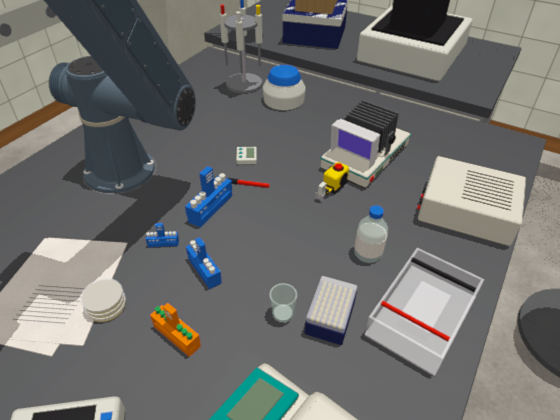

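The top view shows the lamp's tape at about (190–225, 195). There are three blue racks: a large one at (296,290), a middle one at (367,242) and a small one at (360,298). The orange rack is at (433,218). The one at (367,242) is about 46 px, or roughly 117 mm, the same as the orange rack, so it should be the middle-sized one. I'll measure it and confirm in a crop.

```bash
cat > h.py <<'E'
import numpy as np, cv2
from scipy.spatial.transform import Rotation as Ro
from cell import robot
def shot(n,f=None):
    c=robot.camera(n); c['R']=Ro.from_euler('xyz',c['rotation'],degrees=True).as_matrix(); c['hsv']=cv2.cvtColor(c['image'],cv2.COLOR_BGR2HSV)
    if f: cv2.imwrite('pics/'+f,c['image'])
    return c
def ray(c,uv,z):
    d=c['R']@np.linalg.inv(c['mtx'])@np.array([uv[0],uv[1],1.])
    p=np.array(c['position'],float); return p+d*(z-p[2])/d[2]
def proj(c,P):
    q=np.array(c['mtx'])@(c['R'].T@(np.array(P,float)-c['position'])); return q[:2]/q[2]
def blobs(c,lo,hi,amin=15):
    m=cv2.inRange(c['hsv'],np.array(lo),np.array(hi))
    m=cv2.morphologyEx(m,cv2.MORPH_CLOSE,np.ones((5,5)))
    return [k for k in cv2.findContours(m,cv2.RETR_EXTERNAL,cv2.CHAIN_APPROX_NONE)[0] if cv2.contourArea(k)>=amin]
E
python3 - <<'E'
from h import *
c=shot('top')
for n,lo,hi,z in(('blue',(100,140,80),(118,255,255),46),('yel',(22,120,100),(33,255,255),62),('red',(0,150,100),(4,255,255),72),('orange',(6,150,100),(18,255,255),46)):
  for k in blobs(c,lo,hi):
    r=cv2.minAreaRect(k); b=np.array([ray(c,p,z)[:2] for p in cv2.boxPoints(r)])
    e=[b[1]-b[0],b[2]-b[1]]; e.sort(key=np.linalg.norm)
    print(n,np.round(r[0]),np.round(b.mean(0)),[round(np.linalg.norm(x)) for x in e],'longdir',np.round(np.degrees(np.arctan2(e[1][1],e[1][0])),1))
i=c['image']
x=cv2.resize(i[200:320,260:450],None,fx=4,fy=4,interpolation=cv2.INTER_CUBIC)
cv2.imwrite('pics/crop.png',x)
E
```

```text
blue [ 51. 344.] [213. 637.] [122, 122] longdir -26.8
blue [359. 298.] [ 318. -164.] [24, 80] longdir -146.1
blue [295. 289.] [343.   1.] [46, 150] longdir -90.9
blue [556. 250.] [ 431. -676.] [13, 18] longdir 177.5
blue [365. 242.] [ 462. -184.] [39, 116] longdir -25.8
blue [519. 206.] [ 548. -583.] [11, 16] longdir -136.9
blue [262. 112.] [807.  78.] [29, 35] longdir -0.9
yel [195. 193.] [596. 257.] [47, 93] longdir -96.8
red [240. 271.] [393. 142.] [11, 89] longdir -160.1
red [187. 192.] [598. 275.] [21, 21] longdir -91.1
red [336.  52.] [ 955. -117.] [6, 148] longdir -5.6
orange [433. 218.] [ 521. -361.] [50, 118] longdir -8.9
```

View pics/crop.png

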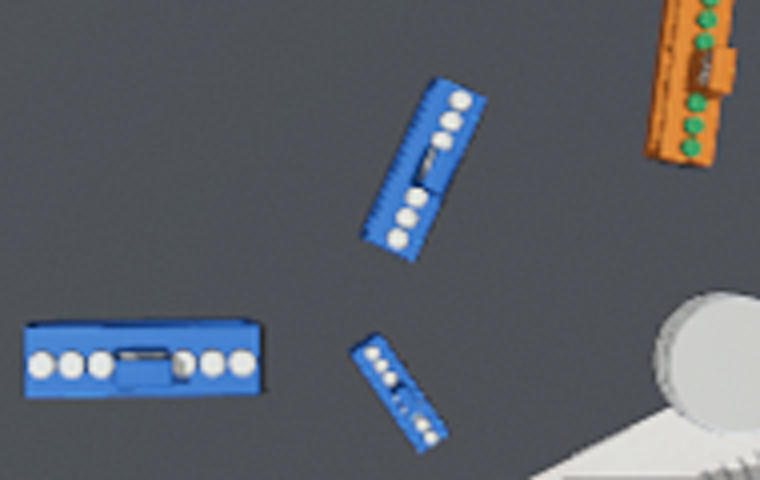

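The crop confirms it. The blue racks measure 150 mm at (296,290), 116 mm at (365,242) and 80 mm at (359,298). The 116 mm one at (365,242) is the wanted rack, at about (462,−184). Next I'll look at the tape from above with the wrist camera.

Run:
```python
from h import *
for y in(83,-97):
  q=robot.ik([590,190,260],[180,0,y]); print(y,None if q is None else np.round(q))
qs=[(y,robot.ik([590,190,260],[180,0,y])) for y in(83,-97)]
y,q=min([t for t in qs if t[1] is not None],key=lambda t:abs(t[1][5]))
robot.movep([590,190,260],[180,0,y])
c=shot('wrist','w1.png');print(y,c['position'],c['rotation'],robot.read_time(),robot.read_ee_pos())
```

```text
83 [ 8. 28. 80. -0. 72. 15.]
-97 None
83 [599.95374474 263.96838278 421.65970373] [ 1.63948750e+02 -3.93970970e-03 -7.12367615e+00] 3.1917 [590.31592872 189.12400888 259.91569103]
```

View pics/w1.png

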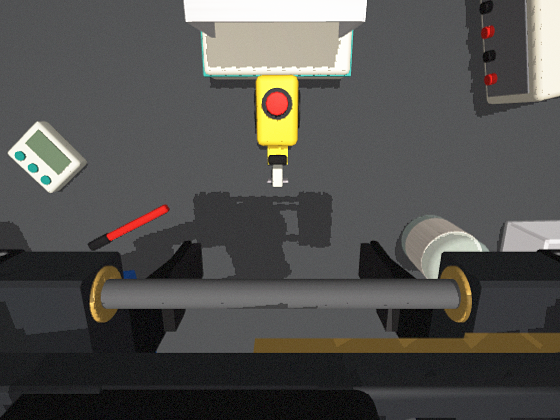

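The wrist view shows the case at (277,110), the button at (277,103), the case's front edge at about row 146, and the white tab at (277,168–187). The tape runs straight down the image. I'll compute the positions.

Run:
```python
from h import *
c=shot('wrist')
k=max(blobs(c,(22,120,120),(33,255,255),100),key=cv2.contourArea)
m=np.zeros(c['hsv'].shape[:2],np.uint8); cv2.drawContours(m,[k],-1,255,-1)
for v in range(72,170,6):
  u=np.flatnonzero(m[v]); 
  if len(u): print(v,u[0],u[-1],np.round(ray(c,((u[0]+u[-1])/2,v),62)[:2],1),end=' | ')
print()
for k in blobs(c,(0,150,100),(6,255,255),100):
  (u,v),r=cv2.minEnclosingCircle(k);print('red',u,v,r,ray(c,(u,v),72)[:2])
for v in range(140,200,2): print(v,c['image'][v,277].tolist(),end=' ')
print()
w=cv2.inRange(c['hsv'],np.array((0,0,150)),np.array((180,60,255)))
for v in range(160,192,3):
  u=np.flatnonzero(w[v,255:300])+255; print(v,(u.min(),u.max()) if len(u) else None, np.round(ray(c,(u.mean(),v),56)[:2],1) if len(u) else '')
# base front edge (teal)
t=cv2.inRange(c['hsv'],np.array((75,80,60)),np.array((100,255,255)))
for u in (215,225,245,310,330,345):
  v=np.flatnonzero(t[60:90,u])+60; print(u,v.min() if len(v) else 0,v.max() if len(v) else 0)
```

```text
78 257 296 [600.8 302.8] | 84 256 298 [600.5 296.9] | 90 256 297 [599.2 291.1] | 96 256 297 [598.5 285.1] | 102 256 297 [597.7 279.1] | 108 256 297 [596.9 273.1] | 114 256 297 [596.1 266.9] | 120 257 297 [595.9 260.7] | 126 257 297 [595.1 254.4] | 132 257 297 [594.3 248.1] | 138 257 297 [593.5 241.7] | 144 259 294 [592.1 235.3] | 150 267 287 [591.8 228.7] | 156 267 287 [591.  222.1] | 162 287 287 [601.3 214.1] | 
red 136.5 221.0 33.98906707763672 [421.16847592 169.56744101]
red 276.5 103.0 12.010512351989746 [597.65011542 277.72300354]
red 490.95001220703125 79.05000305175781 7.141871929168701 [817.68846253 273.62888863]
red 488.0 32.0 7.810349941253662 [812.36184166 317.73430707]
140 [79, 250, 254] 142 [66, 239, 254] 144 [46, 204, 238] 146 [40, 160, 194] 148 [51, 206, 232] 150 [83, 252, 254] 152 [82, 251, 254] 154 [78, 255, 255] 156 [42, 39, 41] 158 [36, 42, 44] 160 [43, 46, 47] 162 [42, 40, 44] 164 [69, 75, 76] 166 [128, 142, 142] 168 [161, 178, 182] 170 [251, 254, 255] 172 [249, 253, 253] 174 [249, 253, 253] 176 [249, 253, 254] 178 [249, 253, 253] 180 [247, 252, 253] 182 [247, 252, 253] 184 [247, 253, 253] 186 [219, 235, 237] 188 [89, 88, 85] 190 [92, 90, 88] 192 [89, 88, 86] 194 [91, 90, 90] 196 [57, 55, 55] 198 [57, 54, 54] 
160 None 
163 None 
166 None 
169 (np.int64(273), np.int64(281)) [588.9 206.7]
172 (np.int64(273), np.int64(282)) [589.1 203.2]
175 (np.int64(273), np.int64(282)) [588.6 199.7]
178 (np.int64(272), np.int64(282)) [587.6 196.3]
181 (np.int64(268), np.int64(287)) [588.5 192.6]
184 (np.int64(273), np.int64(282)) [587.3 189.2]
187 None 
190 None 
215 75 76
225 75 76
245 75 76
310 75 76
330 75 76
345 75 76
```

Run:
```python
from h import *
d=np.array([np.cos(np.radians(82.9)),np.sin(np.radians(82.9)),0])
A=[180,0,82.9]; p=np.array([588.2,196.5,29.])
robot.move_gripper(45,40)
robot.move_l(p+[0,0,80],A); robot.move_l(p,A,rate=80)
robot.move_gripper(0,40); print(robot.read_opening(),robot.read_grasp_force())
e=np.array(robot.read_ee_pos());print(e,robot.read_wrist_force())
robot.move_l(p-180*d,A,rate=60)
print(robot.read_opening(),robot.read_ee_pos(),robot.read_wrist_force(),robot.read_time())
shot('wrist','w2.png')
```

```text
11.582625151900052 40.00041271559894
[587.44691551 196.56945814  29.00879867] [-2.20112103  0.36720197  1.72003564]
11.89587439952621 [565.68729955  18.75558106  28.99946772] [-1.4285353   5.81232421  3.35939643] 10.325
```

View pics/w2.png

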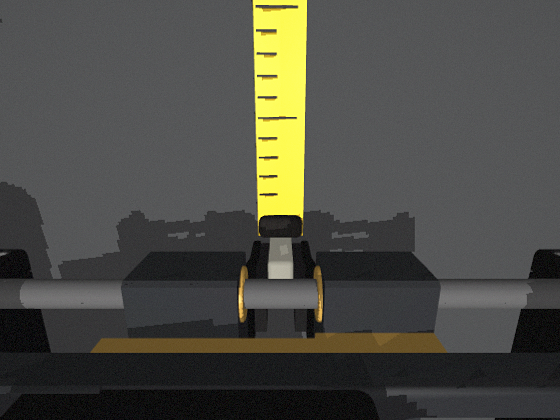

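The blade is out and still locked, but the mouth is outside this view; only the blade and tab show at (280,100–270). I'll let go and look at the mouth from above.

Run:
```python
from h import *
d=np.array([np.cos(np.radians(82.9)),np.sin(np.radians(82.9)),0])
e=np.array(robot.read_ee_pos())
robot.move_gripper(45); robot.move_l(e+[0,0,60]); robot.move_l(e+[0,0,60]+110*d,rate=250)
c=shot('wrist','w3.png'); print(robot.read_time())
x=c['image']; cx=int(proj(c,[592,231.5,21])[0]); r=int(proj(c,[592,231.5,21])[1]); print(cx,r)
cv2.imwrite('pics/w3c.png',cv2.resize(x[max(0,r-70):r+80,cx-70:cx+70],None,fx=4,fy=4,interpolation=cv2.INTER_CUBIC))
for v in range(max(0,r-30),r+50): print(v,x[v,cx].tolist(),np.round(ray(c,(cx,v),22)[:2],1).tolist())
```

```text
12.4167
281 70
40 [129, 255, 255] [594.1, 249.3]
41 [133, 255, 255] [594.0, 248.7]
42 [127, 255, 255] [593.9, 248.1]
43 [126, 255, 255] [593.8, 247.5]
44 [125, 255, 255] [593.8, 247.0]
45 [120, 255, 255] [593.7, 246.4]
46 [110, 255, 255] [593.6, 245.8]
47 [107, 255, 255] [593.6, 245.2]
48 [104, 255, 255] [593.5, 244.6]
49 [98, 255, 255] [593.4, 244.0]
50 [93, 254, 255] [593.3, 243.5]
51 [83, 254, 255] [593.3, 242.9]
52 [80, 252, 255] [593.2, 242.3]
53 [72, 251, 255] [593.1, 241.7]
54 [62, 247, 255] [593.0, 241.1]
55 [57, 236, 253] [593.0, 240.5]
56 [56, 223, 247] [592.9, 239.9]
57 [50, 202, 235] [592.8, 239.3]
58 [43, 185, 224] [592.8, 238.7]
59 [39, 165, 204] [592.7, 238.1]
60 [33, 152, 185] [592.6, 237.5]
61 [43, 156, 190] [592.5, 237.0]
62 [43, 157, 192] [592.5, 236.4]
63 [37, 153, 186] [592.4, 235.8]
64 [36, 151, 186] [592.3, 235.2]
65 [36, 154, 188] [592.2, 234.6]
66 [44, 146, 177] [592.2, 234.0]
67 [41, 88, 101] [592.1, 233.4]
68 [34, 35, 40] [592.0, 232.8]
69 [41, 138, 172] [591.9, 232.1]
70 [63, 236, 255] [591.9, 231.5]
71 [64, 229, 250] [591.8, 230.9]
72 [65, 228, 249] [591.
[... 921 characters left out ...]

100 [122, 255, 255] [589.6, 212.9]
101 [123, 255, 255] [589.5, 212.3]
102 [125, 255, 255] [589.4, 211.7]
103 [126, 255, 255] [589.3, 211.0]
104 [123, 255, 255] [589.3, 210.4]
105 [123, 255, 255] [589.2, 209.7]
106 [122, 255, 255] [589.1, 209.1]
107 [123, 255, 255] [589.0, 208.5]
108 [122, 255, 255] [588.9, 207.8]
109 [126, 255, 255] [588.9, 207.2]
110 [120, 255, 255] [588.8, 206.5]
111 [123, 255, 255] [588.7, 205.9]
112 [122, 255, 255] [588.6, 205.2]
113 [119, 255, 255] [588.5, 204.6]
114 [124, 255, 255] [588.5, 203.9]
115 [121, 255, 255] [588.4, 203.3]
116 [123, 255, 255] [588.3, 202.6]
117 [121, 255, 255] [588.2, 202.0]
118 [123, 255, 255] [588.1, 201.3]
119 [121, 255, 255] [588.1, 200.7]
```

View pics/w3c.png

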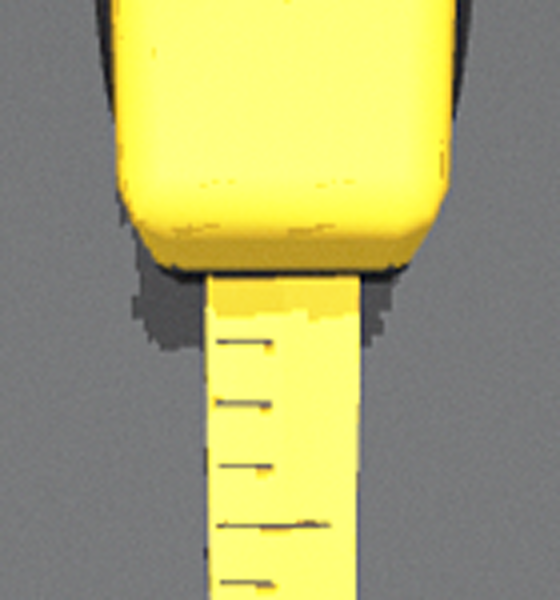

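The mouth's edge is at crop row 270 (image row 68), about (592.0, 232.6), and no red shows yet. The nearest tick is 10.7 mm out. Together with the tab position that puts the tape at about 190.5 mm, so I'll draw 9.5 mm more and check.

Run:
```python
from h import *
d=np.array([np.cos(np.radians(82.9)),np.sin(np.radians(82.9)),0])
e=np.array([565.69,18.76,29.])
robot.move_l(e+[0,0,60],rate=250); robot.move_l(e,rate=100)
robot.move_gripper(0,40); robot.move_l(e-9.7*d,rate=15); print(robot.read_ee_pos())
robot.move_gripper(45); robot.pause(.5); e=np.array(robot.read_ee_pos())
robot.move_l(e+[0,0,60]);  robot.move_l(e+[0,0,60]+115*d,rate=250)
c=shot('wrist'); print(robot.read_time())
x=c['image']; cx,r=map(int,proj(c,[592,232,21])); 
cv2.imwrite('pics/w4c.png',cv2.resize(x[max(0,r-30):r+70,cx-60:cx+60],None,fx=5,fy=5,interpolation=cv2.INTER_CUBIC))
for v in range(r-15,r+25): print(v,x[v,cx].tolist(),np.round(ray(c,(cx,v),22)[1],1))
```

```text
[564.66731441  10.29789995  29.18529904]
17.7833
46 [57, 230, 251] 241.1
47 [53, 216, 244] 240.5
48 [47, 194, 228] 239.9
49 [41, 175, 216] 239.4
50 [42, 161, 197] 238.8
51 [37, 153, 185] 238.2
52 [37, 152, 185] 237.6
53 [39, 152, 188] 237.0
54 [40, 150, 185] 236.4
55 [39, 153, 187] 235.8
56 [41, 154, 188] 235.2
57 [33, 152, 186] 234.6
58 [36, 143, 173] 234.0
59 [39, 87, 96] 233.5
60 [29, 22, 58] 232.9
61 [44, 46, 167] 232.3
62 [48, 58, 233] 231.7
63 [44, 55, 227] 231.1
64 [54, 60, 229] 230.5
65 [46, 56, 227] 229.9
66 [47, 46, 227] 229.3
67 [47, 102, 227] 228.7
68 [55, 201, 240] 228.1
69 [62, 228, 249] 227.5
70 [79, 252, 255] 226.9
71 [124, 255, 255] 226.2
72 [125, 255, 255] 225.6
73 [122, 255, 255] 225.0
74 [122, 255, 255] 224.4
75 [123, 255, 255] 223.8
76 [124, 255, 255] 223.2
77 [125, 255, 255] 222.6
78 [118, 255, 255] 222.0
79 [122, 255, 255] 221.4
80 [124, 255, 255] 220.8
81 [124, 255, 255] 220.1
82 [121, 255, 255] 219.5
83 [123, 255, 255] 218.9
84 [122, 255, 255] 218.3
85 [124, 255, 255] 217.7
```

View pics/w4c.png

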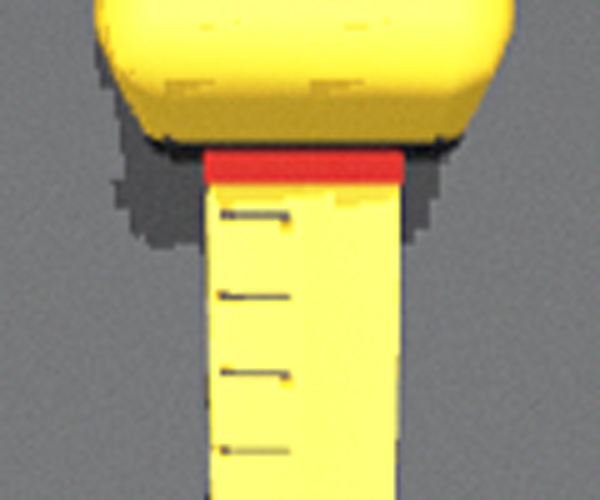

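The red line's full width is nearly all clear: it spans crop rows 150–185, or 4.4–6 mm, putting the tape at about 199 mm. That is within tolerance, so I'll go and look at the rack from close by.

Run:
```python
from h import *
e=np.array(robot.read_ee_pos()); robot.move_l([e[0],e[1],200],rate=250)
robot.movep([385,-146,240],[180,0,-26])
c=shot('wrist','w5.png'); print(robot.read_time(),c['position'],c['rotation'])
k=[k for k in blobs(c,(100,120,60),(120,255,255),1500)]
for q in k:print(cv2.minAreaRect(q))
w=cv2.inRange(c['hsv'],np.array((0,0,170)),np.array((180,50,255)))
for q in cv2.findContours(w,cv2.RETR_EXTERNAL,cv2.CHAIN_APPROX_NONE)[0]:
  if 60<cv2.contourArea(q)<1500:
    (u,v),_,_=cv2.fitEllipse(q); print('cap',round(u),round(v),np.round(ray(c,(u,v),59)[:2],1),cv2.contourArea(q))
```

```text
19.6833 [ 453.95295423 -179.8746039   400.97081127] [ 1.63787084e+02  1.03385936e-01 -1.15987256e+02]
((213.3331756591797, 255.2560272216797), (47.1320686340332, 78.650634765625), 65.0952377319336)
((281.4999694824219, 104.99998474121094), (113.99998474121094, 32.99999237060547), 90.0)
cap 54 333 [342.6 192.3] 78.0
cap 510 315 [ 117.5 -330. ] 169.0
cap 282 142 [ 429.6 -169.2] 89.0
cap 282 128 [ 442.4 -175.4] 86.0
cap 66 99 [563.8   8.9] 202.5
cap 282 85 [ 479.5 -193.3] 75.0
cap 282 71 [ 491.5 -199. ] 107.0
cap 282 55 [ 504.6 -205.3] 110.0
```

View pics/w5.png

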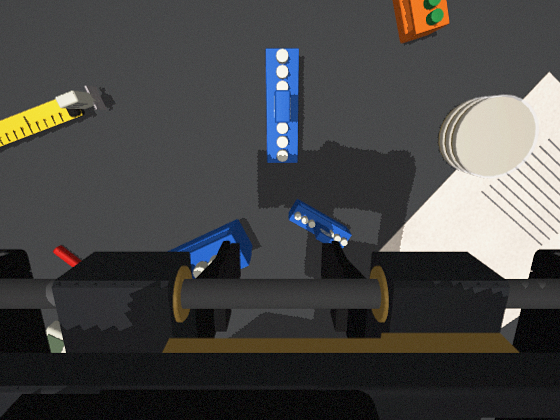

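The view shows the middle rack with caps in column 282, rows 55–157, and its fin at (282,105). Its centre comes out at (460.8, −184.2), with the long side at −25.7°. Now I'll grasp it and place it.

Run:
```python
from h import *
a=np.radians(82.9);d=np.array([np.cos(a),np.sin(a),0])
A=[180,0,-25.7]; g=np.array([460.8,-184.2,72]); t=np.array([592.0,232.6,0])-254.3*d; t[2]=72.5
robot.move_gripper(50,25)
robot.movep(g+[0,0,80],A); robot.move_l(g,rate=100)
robot.move_gripper(0,25); print('open',robot.read_opening(),robot.read_grasp_force(),robot.read_wrist_force())
robot.move_l(g+[0,0,75],rate=120); print(robot.read_opening(),robot.read_wrist_force())
B=[180,0,-7.1]
robot.move_l(t+[0,0,75],B,rate=120); robot.move_l(t+[0,0,15],rate=100); robot.move_l(t,rate=25)
print(robot.read_wrist_force(),robot.read_ee_pos())
robot.move_gripper(34); robot.pause(.4)
robot.move_l(t+[0,0,90],rate=120)
bx=np.array([np.cos(np.radians(-7.1)),np.sin(np.radians(-7.1)),0])
robot.move_l(t+[0,0,150]-100*bx,rate=250)
c=shot('wrist','w6.png'); print(robot.read_time())
w=cv2.inRange(c['hsv'],np.array((0,0,170)),np.array((180,50,255)))
for q in cv2.findContours(w,cv2.RETR_EXTERNAL,cv2.CHAIN_APPROX_NONE)[0]:
  if 60<cv2.contourArea(q)<1500:
    (u,v),_,_=cv2.fitEllipse(q); p=ray(c,(u,v),59)-[592,232.6,59]; print('cap',round(u),round(v),'lamp x,y',np.round([p@d,p[1]*d[0]-p[0]*d[1]],1))
```

```text
open 13.403201885606991 24.999672579579055 [ 0.34380143 -0.07014093  0.98143617]
13.740394533835628 [-0.34019584  0.12954328 -2.05848573]
[ 0.24576444 -0.11612494 -1.87111736] [560.64444436 -19.76817729  72.43437712]
28.9917
cap 79 328 lamp x,y [-14.9 264.2]
cap 499 327 lamp x,y [-513.6  262.8]
cap 555 242 lamp x,y [-554.6  154.4]
cap 280 144 lamp x,y [-254.4   48.9]
cap 280 129 lamp x,y [-254.5   34.5]
cap 280 114 lamp x,y [-254.5   20.1]
cap 250 93 lamp x,y [-225.9    0.7]
cap 280 67 lamp x,y [-254.5  -22. ]
cap 280 44 lamp x,y [-254.5  -41.3]
```

View pics/w6.png

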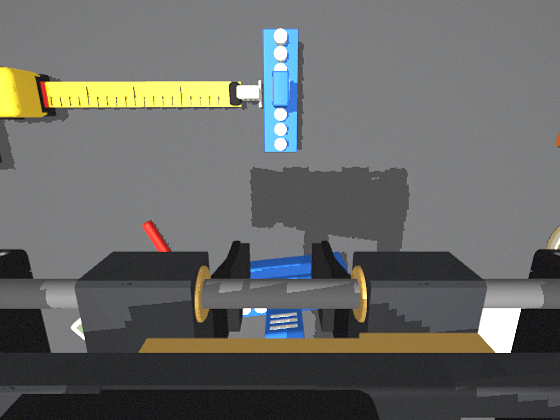

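The rack stands square at x ≈ −254.5 mm and y ≈ 0, with about 2–3 mm to the tape's end (columns 261 and 264), and the red line still shows at (43,93). Next I'll press the rewind button.

Run:
```python
from h import *
a=np.radians(82.9);d=np.array([np.cos(a),np.sin(a),0])
A=[180,0,82.9]; b=np.array([592.0,232.6,0])+43.5*d
e=np.array(robot.read_ee_pos()); robot.move_l([e[0],e[1],240],rate=250)
robot.move_gripper(0,10)
robot.movep(b+[0,0,180],A); robot.move_l(b+[0,0,90],rate=120); robot.move_l(b+[0,0,75],rate=50)
f0=robot.read_wrist_force()[2]
for z in np.arange(73,64.4,-1):
    robot.move_l(b+[0,0,z],rate=20); f=robot.read_wrist_force()[2]-f0; print(z,round(f,1),round(robot.read_ee_pos()[2],1))
    if f>5.0 and z<=69 or f>7: break
robot.pause(2.5); print(robot.read_wrist_force())
c=shot('top'); 
robot.move_l(b+[0,0,180],rate=120); c=shot('scene'); t=shot('top'); print(robot.read_time())
x=t['image'][150:320,160:450]; cv2.imwrite('pics/end.png',cv2.resize(x,None,fx=2.7,fy=2.7,interpolation=cv2.INTER_CUBIC))
x=c['image'][130:360,140:440]; cv2.imwrite('pics/ends.png',cv2.resize(x,None,fx=2.6,fy=2.6,interpolation=cv2.INTER_CUBIC))
```

```text
73.0 0.8 73.1
72.0 4.8 72.5
71.0 4.5 71.2
70.0 4.0 70.0
69.0 4.9 69.0
68.0 4.7 68.0
67.0 5.2 67.0
[ 0.17965645 -0.9313658   4.70513546]
38.1583
```

View pics/ends.png

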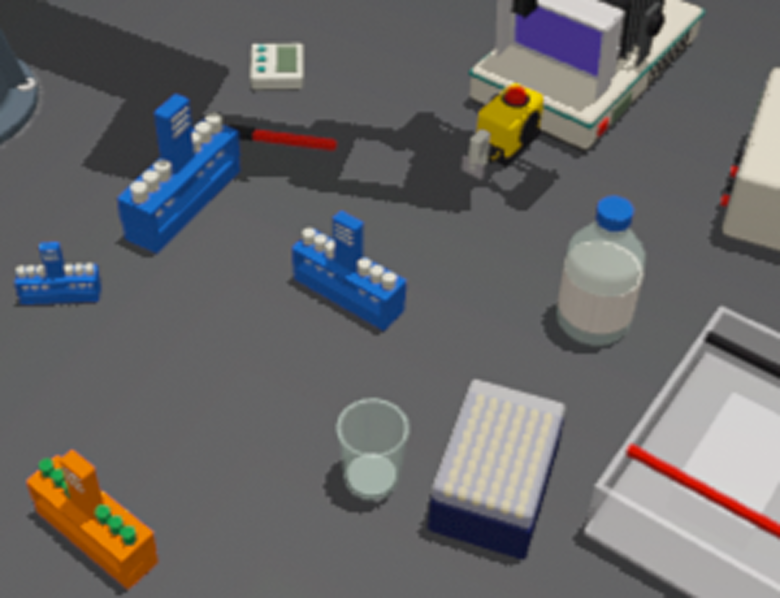

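The tape is home, with the tab against the case at (480,150). The blue rack is standing at (350,270), and the other objects look undisturbed.

```bash
python3 -c "
from h import *
print(robot.job_done(),robot.read_time())"
```

```text
the job is handed in; nothing more can be done
the job is handed in; nothing more can be done
```

I've handed the job in at about 38 s of the 72 s allowed, but no verdict came back: the tape was drawn to about 199 mm, the blue rack was set square about 2 mm off its end and released, and the blade was rewound fully home with the rack still standing and nothing else visibly moved.

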